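Move the ball coupler to the sprung stand and lock it

TASK

Raise the handle of the steel ball coupler on its parking block, lift the coupler off, lower it over the ball of the sprung round work stand and push it down until it sits fully home on the round plate, then press its handle all the way down to lock it. The stand is delicate: never load it with more than about two and a half kilos (25 N), so feel how hard you push, keep hold of the coupler until it is home, and do not slam anything. Leave everything else on the counter where it is.

Things in the scene. Friction and masses are not known exactly. Their poses are not given: they have to be found in the camera images.
- coupler: Loose steel ball coupler, 0.4 to 0.6 kg. Origin: on its flat underside, below the socket's centre; x points to the handle's free end, z up. Underside: x -48 to 88, y -22 to 22. Housing: x -28 to 22, up to z 55. Beyond it two rails, 14 mm high, run below the handle to x 88; lugs 52 mm high (x 22 to 40, |y| 10 to 16) carry the hinge. May be set on a ball at any yaw.
- fin (a point): Centre of the coupler's grip fin, 77.5 mm above the coupler's origin. The fin is 30 mm (coupler x) by 18 mm (y) and 45 mm tall (z 55 to 100): grip it across y.
- socket (a point): Centre of the coupler's socket, 32 mm above its origin; it meets the ball's centre when seated, underside flush on the seat face, 1 mm side play. Socket: 32 mm square, open below. A sprung detent resists from 20 mm above the seat, with roughly 6 to 11 N going on and 3 to 8 N coming off, and clicks past at 5 to 12 mm. Let go too early, the coupler may drop and slam (over 25 N).
- handle (a joint): Coupler handle, rad: 0 = fully down (locked, level), 0.9 = fully raised. Stiff: stays where left, takes about 3.5 N at the paddle to move either way. Pinched, the paddle hardly swivels in the fingers: tilt the gripper along with it. Raised over 0.3 it lets the ball in or out; pressed down, its claw goes below the ball. It jams if the coupler is not fully seated.
- hinge (a point): Handle hinge, at x 32, z 45 of the coupler; its axis runs along the coupler's y.
- paddle (a point): Centre of the black rubber paddle at the handle's end, 53 mm from the hinge; 26 mm long, 16 mm wide (coupler y), 12 mm thick.
- stand_deck: The stand's round plate, 160 mm across, 10 mm thick, with a 30 mm steel ball on a 14 mm neck in its middle. Origin: centre of the plate's underside. It floats on a soft damped spring (roughly 500 N/m, 3 N preload): it sinks straight down up to 24 mm, under the coupler alone some 2 to 6 mm, and meets a hard stop at about 15 N.
- stand_seat (a point): Centre of the plate's upper face, where the coupler's underside must sit; 75 mm above the counter when unloaded. The ball's centre is 32 mm above this point.
- dock: The low grey parking block, 190 x 100 x 16 mm, screwed to the counter, with a like ball and neck; its origin is on the counter below the ball.
- dock_seat (a point): Seat face of the parking block at its neck, 16 mm above the counter; the ball's centre is 32 mm above. The coupler starts here, seated, with its handle down or nearly down.
- sauce_boat: Stained white porcelain sauce boat, 150 mm long, 60 mm high; origin at the centre of its foot. Leave it alone.
- porcelain_knob: Glazed porcelain knob, 40 mm across, 40 mm high, standing. Leave it alone.
- eye_bath: Small glass eye bath, 42 mm across, 45 mm high, standing. Leave it alone.
- brass_ruler: Brass ruler, 200 x 25 x 4 mm, flat. Leave it alone.
- solvent_bottle: Amber bottle, 60 mm across, 150 mm high. Leave it alone.
- swab_pot: White pot, 70 mm across, 80 mm high. Leave it alone.
- brush: Hand brush lying flat. Leave it alone.
Not all that is in view belongs to the job. What is shaped like the part that bears stand_deck but red is not meant.

How it is judged:
By the outcome, as a careful person would: the job done as asked, in the order asked, and still so for the second after the job is handed in, with the robot touching nothing.
It also fails if it takes over 72 s, if anything falls off the work surface, if the arm or the gripper's body presses on something with over 40 N, if the wrist force passes 120 N, or if a joint passes its speed limit or range.

ROBOT

A 6-joint arm with a two-finger parallel gripper is mounted at the origin on the work surface. World frame = base frame: x ahead of the robot, y to its left, z up, the work surface at z = 0. Lengths are in m, angles in rad, forces in N, time in s.
With the tool pointing down it reaches from about 0.4 to 0.925 m from the base axis. Payload 3.4 kg.
Tool frame: the origin (TCP) lies at the very end of the fingers, on their centre line; the grasp point (between the pads) lies 19 mm behind it; z points along the fingers, y is the line along which they close (so a half turn about z gives the same grasp; the last joint's range is limited). The gripper opens to 85 mm and grips with 20 to 120 N. Pads are 22 mm wide; open, the fingers measure 114 mm over their backs; the gripper's body (76 mm by 85 mm) begins 54 mm behind the grasp point. The pads swing forward as they close: fully open they stand 13 mm farther back than shut.
Start: joints at [1.155, 0.307, 1.506, -0, 1.328, -0.073], TCP at [0.193, 0.542, 0.231] pointing down, gripper open.
Joint ranges: [-3.12, 3.12], [-1.05, 2.28], [0.14, 2.33], [-1.42, 4.57], [0.1, 2.73], [-2.68, 2.68]. Speed limits (rad/s): [2.57, 2.57, 3.14, 3.14, 3.14, 3.14].

INTERFACE

Orientations are given as a rotation vector (axis times angle).
In Python, from bench import env gives the robot as it stands.
- The arm moves only by the tool servo_tool, never from a script. Its argument "targets" is a list of rows, each a list of 3 entries, a list of its own where there are three numbers: the shift along the world's x, y, z in units of 30 mm (1.0 is 30 mm), then the turn, a rotation vector about the world's x, y, z in units of 5 degrees (1.0 is 5 degrees), then the finger opening in mm, from 0 to 85.4. A call has 1 to 12 rows; each row shifts and turns the commanded pose from where the row before left it; what a row does not reach is not made up. A row lasts 1/10 s, in which the tool goes at most 50 mm and 8.59 degrees, less where a joint would pass 70% of its speed; a pose out of reach is approached as far as the arm can. A call is refused whole if a number of a shift passes 1 or a number of a turn 1, either way. A call with a gripper value outside its range is refused whole. The fingers move at their own pace and stop on an object; "force" is the grip in N (left out, the last holds). Time passes only in rows, so rows that do not move let the fingers close. It gives the time, the measured TCP pose, the force, the opening and the grip force at its end, in the units of the state.
- env.get_obs(): the state, without advancing time (a new reading comes with each control period).
- env.camera(name): name is "scene" or "top" or "wrist"; returns a dict with "frame" (480x640x3 uint8, red, green, blue), "range_z" (480x640 float32, m along the optical axis (not along the pixel's ray), 0 where there is no reading), "intrinsics" (3x3 intrinsics, pixels), "k1" (the pictures are not rectified: a ray, as slopes to the right and down, at radius r is drawn at 1 + k1 r^2 times it, then the intrinsics apply), "origin" and "orientation" of the camera in the world; the wrist camera has in their place "mount" (4x4, takes a point from camera to tool coordinates, whose origin is the TCP and whose axes are the flange's). Camera axes: x right, y up, looking along -z (the intrinsics and any distortion apply to the point x, -y, -z); pixel columns grow to the right and rows downward; lengths in m; the calibration is good to about 2 mm. A picture is of the moment at which its call begins: read the wrist's pose just before it.
- env.close_job(): hands the job in; it is judged then, once.
Trained networks look in the newest picture that a camera, given by its name, has taken for a name from the list of things; names that differ only in an ending like _2 or _b are one class to them, and where a whole thing is asked for, a point or a joint stands for the part that bears it (a point fixed in the world has none). Each returns a list of dicts, best first, with "confidence" (0 to 1); they miss things now and then, are a little off and sometimes report something else, mostly with a low value. They report only what shows in the picture. A call takes as long as a camera call. They do not tell look-alikes from the thing itself.
- env.boxes_of(camera, thing): "xyz" ([x, y, z] in m, in world coordinates, good to about 4 mm: the middle of the surface that is visible of it).
- env.regions_of(camera, thing): "pixels" (480x640 bool, what is visible of it).
- env.spot_point(camera, thing): "xyz" ([x, y, z] in m, in world coordinates, good to about 4 mm: a listed point, or the origin of a listed thing).
The state is a dict: "t": time; "qpos": joint angles; "joint_vel": joint speeds; "joint_efforts": joint torques, N m; "eef_pos": TCP position; "ee_rot": TCP orientation; "wrist_force": force on the tool from outside, world axes, zero at the start; "ft_torque": the same for the moment, N m; "width": finger opening in m; "gripper_force": force on a finger pad.
Only numpy, scipy, OpenCV 4.12 (cv2) and the standard library are available. Lean on these libraries where they do the work, as an engineer would, in place of code of your own. Each camera call takes 0.05 s, during which the arm holds its last target. There are 200 camera calls.

## Working session

There is one attempt and no reset: what is moved stays moved. The work goes in short steps, Python scripts to look and compute and a tool call to move; the robot and the scene stay as the last step left them, time stands still between calls to the robot, and variables do not carry over. Pictures are saved under pics/ and viewed, at most 10 in all, crops included, and the job is handed in when it is done.

Besides the shell and the picture viewer there is one more tool, called after "Call:" in YAML: its name, and indented under it one key for each argument. servo_tool: Moves the arm, as the interface text tells. Its arguments: {"type":"object","properties":{"targets":{"type":"array","items":{"type":"array"}},"force":{"type":"number"}},"required":["targets"]}

```bash
mkdir -p pics
cat > h.py <<'E'
from bench import env
import numpy as np, cv2
def save(name,cam): cv2.imwrite(f"pics/{name}.png",cam["frame"][:,:,::-1])
def px(c,p):
    R=np.array(c["orientation"]); 
    if R.shape!=(3,3): R=cv2.Rodrigues(R)[0]
    q=R.T@(np.array(p)-c["origin"]); s=np.array([q[0],-q[1]])/-q[2]
    s=s*(1+c["k1"]*(s@s)); K=c["intrinsics"]; return (K@[s[0],s[1],1])[:2].round()
E
python3 - <<'E'
from h import *
c={n:env.camera(n) for n in("scene","top")}
cv2.imwrite("pics/a.png",c["scene"]["frame"][:,:,::-1]);cv2.imwrite("pics/b.png",c["top"]["frame"][:,:,::-1])
print(c["top"]["origin"],c["top"]["orientation"],c["scene"]["origin"])
for n in c:
  for t in ["coupler","fin","socket","hinge","paddle","stand_deck","stand_seat","dock","dock_seat","sauce_boat","porcelain_knob","eye_bath","brass_ruler","solvent_bottle","swab_pot","brush"]:
    for d in env.spot_point(n,t)[:3]: print(n,t,np.round(d["xyz"],3),round(d["confidence"],2),px(c[n],d["xyz"]))
print(env.get_obs())
E
```

```text
[ 0.39383027 -0.02441229  1.39250939] [ 0.07678055 -0.08172791 -1.55574804] [1.41400321 0.09287255 1.09420101]
scene coupler [ 0.551 -0.174  0.016] 0.88 [266. 252.]
scene fin [ 0.549 -0.177  0.091] 0.59 [263. 230.]
scene fin [ 0.695 -0.375  0.002] 0.48 [167. 294.]
scene fin [ 0.552 -0.174 -0.005] 0.24 [267. 258.]
scene socket [ 0.549 -0.176  0.096] 0.23 [264. 229.]
scene hinge [ 0.58  -0.167  0.062] 0.68 [266. 249.]
scene hinge [0.528 0.19  0.065] 0.4 [425. 249.]
scene paddle [ 0.631 -0.147  0.062] 0.69 [269. 268.]
scene stand_deck [0.53  0.187 0.064] 0.68 [423. 250.]
scene stand_deck [0.296 0.218 0.065] 0.6 [439. 180.]
scene stand_seat [0.293 0.22  0.074] 0.74 [440. 177.]
scene stand_seat [0.526 0.189 0.075] 0.6 [425. 246.]
scene dock [ 0.554 -0.177 -0.001] 0.68 [266. 258.]
scene dock_seat [ 0.552 -0.175  0.021] 0.81 [266. 251.]
scene dock_seat [ 0.579 -0.165  0.059] 0.45 [266. 250.]
scene sauce_boat [0.758 0.005 0.   ] 0.89 [329. 341.]
scene sauce_boat [ 0.426 -0.41   0.003] 0.53 [187. 208.]
scene sauce_boat [ 0.55  -0.178  0.096] 0.23 [263. 229.]
scene porcelain_knob [ 0.632 -0.14
[... 1662 characters left out ...]
 ] 0.74 [250. 156.]
{'t': 1.7, 'qpos': array([ 1.15448575e+00,  3.06831298e-01,  1.50643114e+00,  9.19222419e-07,
        1.32840243e+00, -7.35054233e-02]), 'joint_vel': array([-0.00123866, -0.00071699, -0.0008633 , -0.00107085, -0.00055256,
       -0.00046465]), 'joint_efforts': array([-3.96671685e-04, -4.57473457e+01, -2.52332783e+01, -1.10350675e-04,
        9.93534923e-04,  4.85340408e-06]), 'eef_pos': array([0.1932957 , 0.54152347, 0.23127518]), 'ee_rot': array([-5.35841516e-01, -3.09553918e+00,  1.09702185e-04]), 'wrist_force': array([-0.0198889 , -0.00298648, -0.50775199]), 'ft_torque': array([-0.00750224, -0.01604016,  0.00885649]), 'gripper_force': 0.0, 'width': 0.08507287997063431}
```

Run:
```python
import cv2,numpy as np
a=cv2.imread("pics/a.png");b=cv2.imread("pics/b.png")
f=lambda im,x,y,w,h:cv2.resize(im[y:y+h,x:x+w],(400,300),interpolation=cv2.INTER_CUBIC)
cv2.imwrite("pics/c.png",np.vstack([np.hstack([f(a,200,190,160,120),f(b,320,180,120,90)]),np.hstack([f(a,370,140,160,120),f(b,170,200,200,150)])]))
```

```text
(no output)
```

View pics/a.png

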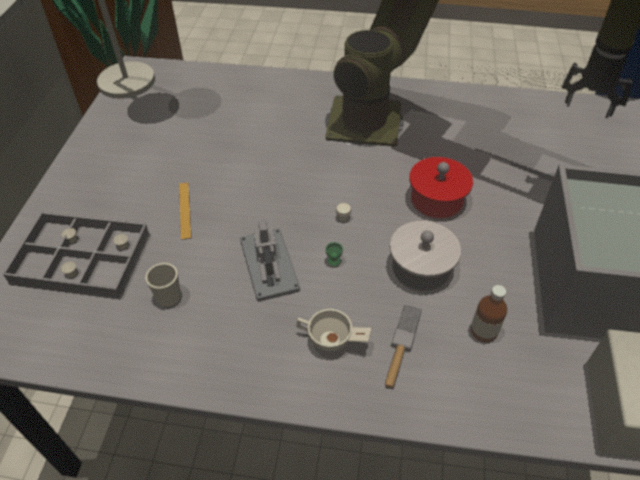

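View pics/c.png

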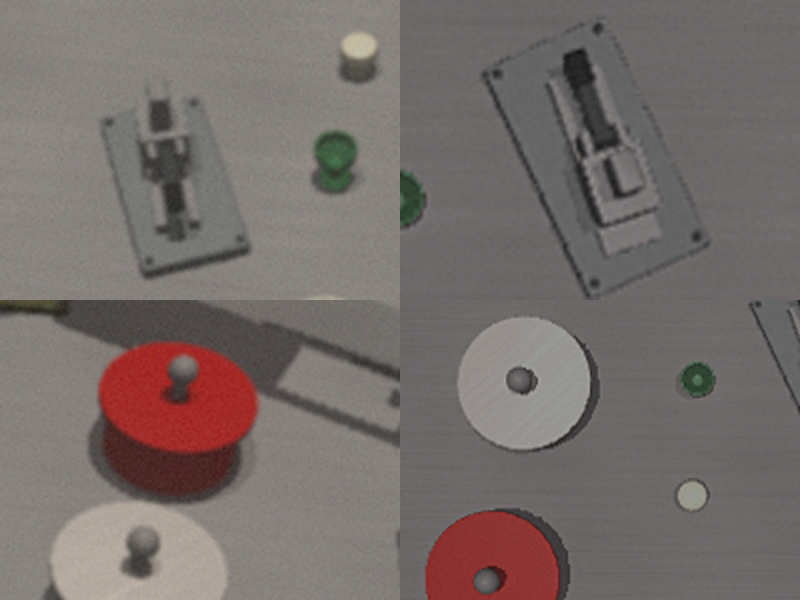

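Scene: the coupler is at (266,245) on the grey dock. The candidates for the stand are the silver plate at (425,245) and the red look-alike at (440,180). I choose the silver one, which the crop confirms. The sauce boat is at (329,335), the eye bath at (333,255) and the knob at (343,212). I estimate the coupler's yaw at about 20°.

Call:
servo_tool:
  targets:
    - [[0.55, -0.98, 0.05], [0, 0, -1], 60]
    - [[0.55, -0.98, 0.05], [0, 0, -1], 60]
    - [[0.55, -0.98, 0.05], [0, 0, -1], 60]
    - [[0.55, -0.98, 0.05], [0, 0, -1], 60]
    - [[0.55, -0.98, 0.05], [0, 0, -1], 60]
    - [[0.55, -0.98, 0.05], [0, 0, -1], 60]
    - [[0.55, -0.98, 0.05], [0, 0, -1], 60]
    - [[0.55, -0.98, 0.05], [0, 0, -1], 60]
    - [[0.55, -0.98, 0.05], [0, 0, -1], 60]
    - [[0.55, -0.98, 0.05], [0, 0, -1], 60]
    - [[0.55, -0.98, 0.05], [0, 0, -1], 60]
    - [[0.55, -0.98, 0.05], [0, 0, -1], 60]

```text
t: 2.9
eef_pos: [0.3918, 0.1875, 0.2496]
ee_rot: [2.016, 2.409, 0.001]
wrist_force: [0.3, 0.5, 0.2]
width: 0.0602
gripper_force: 0.0
```

Call:
servo_tool:
  targets:
    - [[0.55, -0.98, 0.05], [0, 0, -1], 60]
    - [[0.55, -0.98, 0.05], [0, 0, -1], 60]
    - [[0.55, -0.98, 0.05], [0, 0, -1], 60]
    - [[0.55, -0.98, 0.05], [0, 0, -1], 60]
    - [[0.55, -0.98, 0.05], [0, 0, -1], 60]
    - [[0.55, -0.98, 0.05], [0, 0, -1], 60]
    - [[0.55, -0.98, 0.05], [0, 0, -1], 60]
    - [[0.55, -0.98, 0.05], [0, 0, -1], 60]
    - [[0.55, -0.98, 0.05], [0, 0, -1], 60]
    - [[0.55, -0.98, 0.05], [0, 0, -1], 60]
    - [[0.55, -0.98, 0.05], [0, 0, -1], 60]
    - [[0.55, -0.98, 0.05], [0, 0, -1], 60]

```text
t: 4.1
eef_pos: [0.5898, -0.1654, 0.2673]
ee_rot: [-2.951, -1.078, -0.0]
wrist_force: [0.3, 0.5, 0.7]
width: 0.0603
gripper_force: 0.0
```

Call:
servo_tool:
  targets:
    - [[0, 0, 0], [0, 0, -1], 60]
    - [[0, 0, 0], [0, 0, -1], 60]
    - [[0, 0, 0], [0, 0, -1], 60]
    - [[0, 0, 0], [0, 0, -1], 60]
    - [[0, 0, 0], [0, 0, 0], 60]

```text
t: 4.6
eef_pos: [0.5893, -0.1641, 0.2672]
ee_rot: [-3.092, -0.555, 0.0]
wrist_force: [0.1, 0.2, 0.8]
width: 0.0603
gripper_force: 0.0
```

```bash
cat >> h.py <<'E'
def wcam():
    o=env.get_obs(); c=env.camera("wrist"); T=np.eye(4); T[:3,:3]=cv2.Rodrigues(o["ee_rot"])[0]; T[:3,3]=o["eef_pos"]
    T=T@np.array(c["mount"]); c["origin"]=T[:3,3]; c["orientation"]=T[:3,:3]; return o,c
E
python3 - <<'E'
from h import *
o,c=wcam(); save("w1",c)
print(o["t"],o["eef_pos"],o["ee_rot"],o["qpos"],cv2.Rodrigues(o["ee_rot"])[0].round(3))
for t in ["coupler","fin","socket","hinge","paddle","dock_seat"]:
    for d in env.spot_point("wrist",t)[:2]: print(t,np.round(d["xyz"],4),round(d["confidence"],2),px(c,d["xyz"]))
m=env.regions_of("wrist","coupler")[0]["pixels"]
v,u=np.nonzero(m&(c["range_z"]>0)); z=c["range_z"][v,u]; K=c["intrinsics"]
s=np.c_[(u-K[0,2])/K[0,0],(v-K[1,2])/K[1,1]]; r=s.copy()
for _ in range(5): r=s/(1+c["k1"]*(r**2).sum(1))[:,None]
P=np.c_[r[:,0]*z,-r[:,1]*z,-z]@c["orientation"].T+c["origin"]
for a,b in [(.108,.125),(.064,.076),(.05,.07)]:
    q=P[(P[:,2]>a)&(P[:,2]<b)]
    if len(q)>20:
        q2=q[:,:2].astype(np.float32); print(a,b,len(q),cv2.minAreaRect(q2),q.mean(0))
np.save("P.npy",P)
E
```

```text
4.6 [ 0.5892876  -0.16414825  0.26716539] [-3.09215042e+00 -5.54673314e-01  3.09309101e-04] [-3.40694134e-01  3.34617699e-01  1.37168193e+00 -2.20258145e-05
  1.43550725e+00  8.75118391e-01] [[ 0.938  0.348 -0.   ]
 [ 0.348 -0.938  0.   ]
 [-0.    -0.    -1.   ]]
coupler [ 0.5553 -0.1788  0.0157] 0.57 [320. 230.]
fin [ 0.5488 -0.1741  0.0909] 0.56 [314. 256.]
fin [ 0.5814 -0.1667  0.0596] 0.29 [318. 215.]
socket [ 0.5508 -0.1756  0.0475] 0.71 [316. 241.]
hinge [ 0.5809 -0.1656  0.0607] 0.63 [317. 216.]
paddle [ 0.6302 -0.1468  0.061 ] 0.69 [316. 164.]
0.108 0.125 615 ((0.5519267320632935, -0.1772443652153015), (0.029340635985136032, 0.017707210034132004), 19.983110427856445) [ 0.5530514  -0.17677132  0.11546709]
0.064 0.076 2368 ((0.5841265916824341, -0.16582876443862915), (0.12528519332408905, 0.04357597231864929), 19.597654342651367) [ 0.57941526 -0.16751427  0.06917699]
0.05 0.07 1426 ((0.585220456123352, -0.1656826287508011), (0.12317812442779541, 0.04340251162648201), 19.26133918762207) [ 0.59989519 -0.16024964  0.0662341 ]
```

View pics/w1.png

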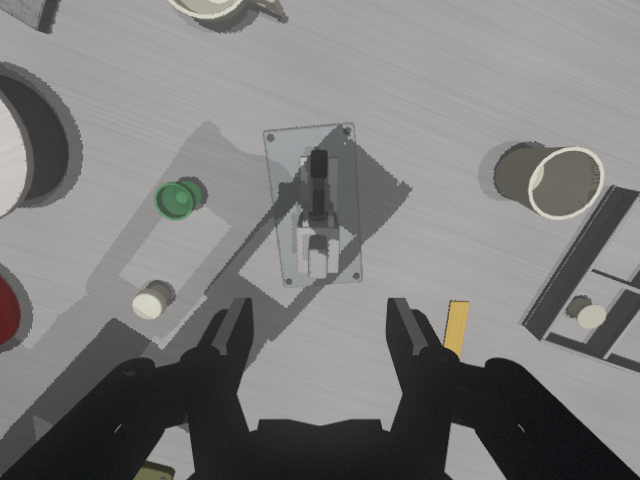

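The wrist view shows the coupler upright at (317,220), with its paddle at (316,164) and its fin at (314,256). Nothing obstructs the paddle. I descend leaning 25° outward to pinch it.

Call:
servo_tool:
  targets:
    - [[0.23, 0.09, -0.8], [-0.34, 0.94, 0], 50]
    - [[0.23, 0.09, -0.8], [-0.34, 0.94, 0], 50]
    - [[0.23, 0.09, -0.8], [-0.34, 0.94, 0], 50]
    - [[0.23, 0.09, -0.8], [-0.34, 0.94, 0], 50]
    - [[0.22, 0.1, -0.8], [-0.34, 0.94, 0], 50]
    - [[0, 0, -0.8], [0, 0, 0], 50]
    - [[0, 0, -0.8], [0, 0, 0], 50]
    - [[0, 0, -0.8], [0, 0, 0], 50]
    - [[0, 0, -0.7], [0, 0, 0], 50]
    - [[0, 0, -0.34], [0, 0, 0], 50]
    - [[0, 0, 0], [0, 0, 0], 50]

```text
t: 6.1
eef_pos: [0.6225, -0.15, 0.0424]
ee_rot: [2.951, 0.531, -0.66]
wrist_force: [0.0, -0.1, -0.6]
width: 0.0502
gripper_force: 0.0
```

Call:
servo_tool:
  targets:
    - [[0, 0, 0], [0, 0, 0], 5]
    - [[0, 0, 0], [0, 0, 0], 5]
    - [[0, 0, 0], [0, 0, 0], 5]
    - [[0, 0, 0], [0, 0, 0], 5]
    - [[0, 0, 0], [0, 0, 0], 5]
  force: 30

```text
t: 6.6
eef_pos: [0.6244, -0.1503, 0.0454]
ee_rot: [2.951, 0.529, -0.651]
wrist_force: [2.1, 1.0, 4.6]
width: 0.0157
gripper_force: 31.8
```

Call:
servo_tool:
  targets:
    - [[0.04, 0.015, 0.137], [0.34, -0.94, 0], 5]
    - [[0.028, 0.01, 0.137], [0.34, -0.94, 0], 5]
    - [[0.016, 0.006, 0.14], [0.34, -0.94, 0], 5]
    - [[0.007, 0.002, 0.14], [0.34, -0.94, 0], 5]
    - [[-0.007, -0.002, 0.14], [0.34, -0.94, 0], 5]
    - [[0, 0, 0], [0, 0, 0], 5]

```text
t: 7.2
eef_pos: [0.626, -0.1497, 0.0666]
ee_rot: [3.093, 0.551, 0.008]
wrist_force: [2.2, 1.8, -0.9]
width: 0.015
gripper_force: 31.0
```

Call:
servo_tool:
  targets:
    - [[-0.019, -0.007, 0.14], [0.34, -0.94, 0], 5]
    - [[-0.028, -0.01, 0.137], [0.34, -0.94, 0], 5]
    - [[-0.038, -0.014, 0.133], [0.34, -0.94, 0], 5]
    - [[-0.053, -0.019, 0.13], [0.34, -0.94, 0], 5]
    - [[-0.06, -0.022, 0.127], [0.34, -0.94, 0], 5]
    - [[0, 0, 0], [0, 0, 0], 5]

```text
t: 7.8
eef_pos: [0.6203, -0.1518, 0.0854]
ee_rot: [-2.95, -0.524, -0.658]
wrist_force: [4.8, 2.7, -1.4]
width: 0.0154
gripper_force: 30.8
```

Call:
servo_tool:
  targets:
    - [[0, 0, 0], [0, 0, 0], 50]
    - [[0, 0, 0], [0, 0, 0], 50]
    - [[-0.2, -0.07, 0.9], [0, 0, 0], 50]
    - [[-0.2, -0.07, 0.9], [0, 0, 0], 50]
    - [[-0.2, -0.07, 0.9], [0, 0, 0], 50]
    - [[-0.34, -0.126, 0.3], [-0.34, 0.94, 0], 50]
    - [[-0.34, -0.126, 0.3], [-0.34, 0.94, 0], 50]
    - [[-0.34, -0.126, 0.3], [-0.34, 0.94, 0], 50]
    - [[-0.34, -0.126, 0.3], [-0.34, 0.94, 0], 50]
    - [[-0.34, -0.126, 0.3], [-0.34, 0.94, 0], 50]
    - [[0, 0, 0], [0, 0, 0], 50]
    - [[0, 0, 0], [0, 0, 0], 50]

```text
t: 9.0
eef_pos: [0.5515, -0.1762, 0.2103]
ee_rot: [-3.092, -0.557, -0.0]
wrist_force: [0.6, -0.2, -0.5]
width: 0.0502
gripper_force: 0.0
```

```bash
cat >> h.py <<'E'
def cloud(c,m=None):
    z=c["range_z"]; ok=z>0
    if m is not None: ok&=m
    v,u=np.nonzero(ok); K=c["intrinsics"]; s=np.c_[(u-K[0,2])/K[0,0],(v-K[1,2])/K[1,1]].astype(float); r=s.copy()
    for _ in range(6): r=s/(1+c["k1"]*(r**2).sum(1))[:,None]
    z=z[v,u]; return np.c_[r[:,0]*z,-r[:,1]*z,-z]@np.array(c["orientation"]).T+c["origin"]
E
python3 - <<'E'
from h import *
o,c=wcam(); save("w2",c)
print(o["t"],o["eef_pos"],o["ee_rot"],c["origin"])
P=cloud(c); P=P[np.hypot(P[:,0]-.5515,P[:,1]+.177)<.09]
e=np.array([.938,.348]); n=np.array([-.348,.938])
for Q in (P,np.load("P.npy")):
  q=Q[(Q[:,2]>.112)&(np.hypot(Q[:,0]-.5515,Q[:,1]+.177)<.025)]; a=q[:,:2]@e; b=q[:,:2]@n
  print(len(q),q[:,2].mean(),cv2.minAreaRect(q[:,:2].astype(np.float32)),np.percentile(a,[1,99]),np.percentile(b,[1,99]), "ctr",e*np.percentile(a,[1,99]).mean()+n*np.percentile(b,[1,99]).mean())
for t in ["coupler","fin","socket","hinge","paddle"]:
    for d in env.spot_point("wrist",t)[:1]: print(t,np.round(d["xyz"],4),round(d["confidence"],2),px(c,d["xyz"]))
E
```

```text
9.0 [ 0.55147364 -0.1761538   0.21028517] [-3.09155098e+00 -5.57123567e-01 -1.63106145e-04] [ 0.62811498 -0.14844215  0.35309719]
11561 0.27866091430408996 ((0.5540006160736084, -0.17603440582752228), (0.037398070096969604, 0.049960341304540634), 21.063966751098633) [0.44417063 0.47603702] [-0.37615913 -0.33313542] ctr [ 0.55499464 -0.17254301]
589 0.11569671089540957 ((0.5517469644546509, -0.177313894033432), (0.028954176232218742, 0.017706625163555145), 19.963102340698242) [0.44168545 0.47014806] [-0.36704828 -0.34945179] ctr [ 0.55232093 -0.1773795 ]
fin [ 0.5486 -0.1774  0.0916] 0.77 [318. 237.]
socket [ 0.5487 -0.1755  0.0466] 0.75 [317. 221.]
hinge [ 0.5803 -0.1669  0.0586] 0.84 [320. 188.]
paddle [ 0.6133 -0.1552  0.1024] 0.57 [321. 149.]
```

View pics/w2.png

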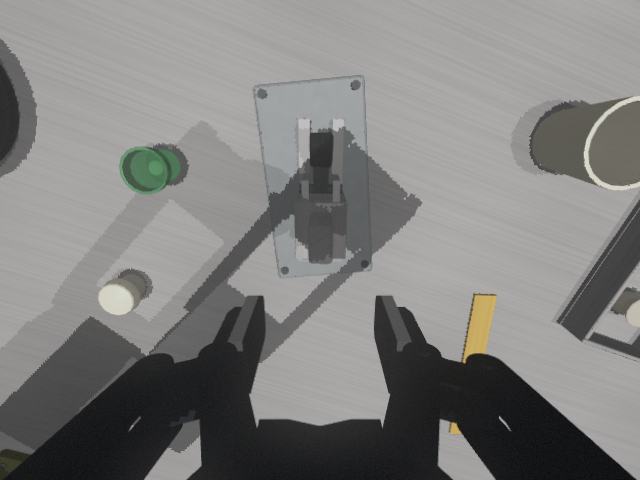

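The handle is raised to about 0.9 rad: the paddle is at (321,149), well above the rails. The fin is at (318,237), directly under the tool.

Call:
servo_tool:
  targets:
    - [[0, -0.03, -0.9], [0, 0, 0], 50]
    - [[0, 0, -0.9], [0, 0, 0], 50]
    - [[0, 0, -0.9], [0, 0, 0], 50]
    - [[0, 0, -0.9], [0, 0, 0], 50]
    - [[0, 0, -0.5], [0, 0, 0], 50]
    - [[0, 0, -0.28], [0, 0, 0], 50]
    - [[0, 0, 0], [0, 0, 0], 50]

```text
t: 10.0
eef_pos: [0.5501, -0.1775, 0.0784]
ee_rot: [-3.091, -0.554, 0.003]
wrist_force: [-0.3, 0.5, -0.4]
width: 0.0501
gripper_force: 0.0
```

Call:
servo_tool:
  targets:
    - [[0, 0, 0], [0, 0, 0], 5]
    - [[0, 0, 0], [0, 0, 0], 5]
    - [[0, 0, 0], [0, 0, 0], 5]
    - [[0, 0, 0], [0, 0, 0], 5]
    - [[0, 0, 0], [0, 0, 0], 5]
  force: 70

```text
t: 10.5
eef_pos: [0.5518, -0.1776, 0.0807]
ee_rot: [3.091, 0.555, 0.003]
wrist_force: [-1.3, 1.5, 5.1]
width: 0.0173
gripper_force: 68.8
```

Call:
servo_tool:
  targets:
    - [[0, 0, 0.15], [0, 0, 0], 5]
    - [[0, 0, 0.15], [0, 0, 0], 5]
    - [[0, 0, 0.15], [0, 0, 0], 5]
    - [[0, 0, 0.15], [0, 0, 0], 5]
    - [[0, 0, 0.2], [0, 0, 0], 5]
    - [[0, 0, 0.2], [0, 0, 0], 5]
    - [[0, 0, 0.7], [0, 0, 0], 5]
    - [[0, 0, 0.7], [0, 0, 0], 5]
    - [[0, 0, 0.7], [0, 0, 0], 5]
    - [[0, 0, 0.7], [0, 0, 0], 5]
    - [[0, 0, 0.7], [0, 0, 0], 5]
    - [[0, 0, 0.7], [0, 0, 0], 5]

```text
t: 11.7
eef_pos: [0.5506, -0.1775, 0.2369]
ee_rot: [3.092, 0.555, -0.0]
wrist_force: [1.0, 0.3, -5.4]
width: 0.0174
gripper_force: 69.3
```

Run:
```python
from h import *
o=env.get_obs(); print(o["t"],o["eef_pos"],o["ee_rot"],o["wrist_force"],o["ft_torque"],o["width"])
c=env.camera("top"); save("t3",c)
for t in ["stand_deck","stand_seat"]:
    for d in env.spot_point("top",t)[:2]: print(t,np.round(d["xyz"],4),round(d["confidence"],2))
P=cloud(c); q=P[np.hypot(P[:,0]-.525,P[:,1]-.189)<.1]
pl=q[(q[:,2]>.068)&(q[:,2]<.082)]; print("plate",cv2.minEnclosingCircle(pl[:,:2].astype(np.float32)),pl[:,2].mean())
b=q[(q[:,2]>.1)&(np.hypot(q[:,0]-.525,q[:,1]-.189)<.04)]; print("ball",len(b),b.mean(0),b[:,2].max())
from scipy.optimize import least_squares
s=least_squares(lambda x:np.linalg.norm(b-x,axis=1)-.015,[.525,.19,.107]);print(s.x,np.sqrt(2*s.cost/len(b)))
```

```text
11.7 [ 0.55055529 -0.17750644  0.23689886] [ 3.09204055e+00  5.55132165e-01 -2.89799766e-04] [ 1.0182312   0.2999516  -5.37500723] [-0.03427657  0.01943587 -0.01460078] 0.017432448548896782
stand_deck [0.2965 0.216  0.067 ] 0.83
stand_seat [0.293  0.2171 0.0757] 0.9
stand_seat [0.5273 0.1893 0.0781] 0.73Traceback (most recent call last):
  File "<stdin>", line 6, in <module>
  File "h.py", line 17, in cloud
    z=z[v,u]; return np.c_[r[:,0]*z,-r[:,1]*z,-z]@np.array(c["orientation"]).T+c["origin"]
                     ~~~~~~~~~~~~~~~~~~~~~~~~~~~~~~~~~~~~~~~~~~~~~~~~~~~~~~~~~^~~~~~~~~~~~
ValueError: operands could not be broadcast together with shapes (305924,) (3,)
```

Call:
servo_tool:
  targets:
    - [[0, 0.5, 0], [0, 0, 0], 5]
    - [[0, 0.8, 0], [0, 0, 0], 5]
    - [[0, 0.9, 0], [0, 0, 0], 5]
    - [[0, 0.9, 0], [0, 0, 0], 5]
    - [[0, 0.9, 0], [0, 0, 0], 5]
    - [[0, 0.9, 0], [0, 0, 0], 5]
    - [[0, 0.9, 0], [0, 0, 0], 5]
    - [[0, 0.9, 0], [0, 0, 0], 5]
    - [[0, 0.7, 0], [0, 0, 0], 5]
    - [[0, 0.3, 0], [0, 0, 0], 5]
    - [[0, 0, 0], [0, 0, 0], 5]
    - [[0, 0, 0], [0, 0, 0], 5]

```text
t: 13.05
eef_pos: [0.5505, 0.053, 0.2348]
ee_rot: [3.091, 0.556, -0.003]
wrist_force: [-1.0, -0.7, -4.2]
width: 0.0172
gripper_force: 69.7
```

```bash
python3 - <<'E'
import re
s=open("h.py").read().replace('@np.array(c["orientation"]).T','@rot(c).T')
s+='''
def rot(c):
    R=np.array(c["orientation"]); return R if R.shape==(3,3) else cv2.Rodrigues(R)[0]
'''
open("h.py","w").write(s)
E
cat > m.py <<'E'
from h import *
from scipy.optimize import least_squares
o,w=wcam(); save("w4",w); print(o["t"],o["eef_pos"],o["ee_rot"],o["wrist_force"])
cs={"wrist":w,"top":env.camera("top"),"scene":env.camera("scene")}
np.savez("w4.npz",z=w["range_z"])
for k,c in cs.items():
  for t in ["stand_seat"]:
    for d in env.spot_point(k,t)[:2]: print(t,np.round(d["xyz"],4),round(d["confidence"],2))
  P=cloud(c); q=P[np.hypot(P[:,0]-.525,P[:,1]-.189)<.09]
  pl=q[(q[:,2]>.066)&(q[:,2]<.084)]; b=q[(q[:,2]>.098)&(q[:,2]<.13)&(np.hypot(q[:,0]-.525,q[:,1]-.189)<.03)]
  print(k,len(pl),len(b))
  if len(pl)>50: print("plate",cv2.minEnclosingCircle(pl[:,:2].astype(np.float32)),np.median(pl[:,2]))
  if len(b)>10:
    s=least_squares(lambda x:np.linalg.norm(b-x,axis=1)-.015,[.525,.19,.107],loss="soft_l1",f_scale=.001);print("ball",s.x.round(4),px(c,s.x))
E
python3 m.py
```

```text
13.05 [0.55053209 0.05300537 0.23479494] [ 3.09135804e+00  5.55911101e-01 -2.57668008e-03] [-0.97389388 -0.69046425 -4.19961291]
stand_seat [0.2914 0.2212 0.0753] 0.86
wrist 24949 1288
plate ((0.5272101759910583, 0.18816284835338593), 0.08047780394554138) 0.07510523216690129
ball [0.5267 0.1882 0.1072] [147. 200.]
stand_seat [0.5243 0.1947 0.077 ] 0.78
stand_seat [0.2957 0.2162 0.0769] 0.71
top 1874 0
plate ((0.5274820923805237, 0.18682649731636047), 0.0806509256362915) 0.07457598622766204
stand_seat [0.5268 0.1893 0.079 ] 0.93
stand_seat [0.2961 0.2204 0.0733] 0.62
scene 2976 145
plate ((0.5278089046478271, 0.18899200856685638), 0.08386397361755371) 0.07448486696674017
ball [0.528  0.1891 0.1065] [427. 237.]
```

View pics/w4.png

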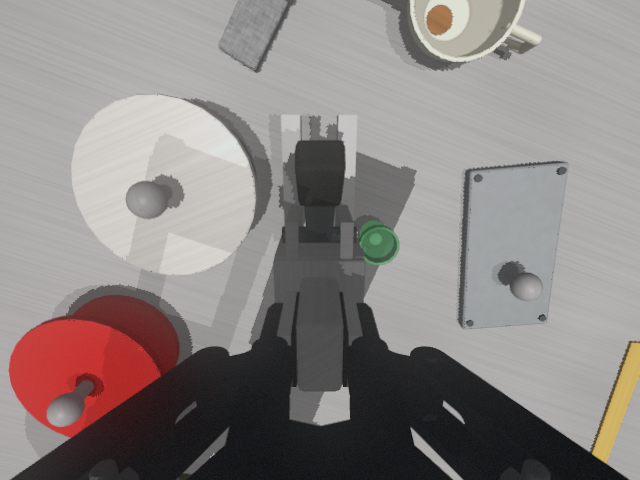

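The wrist view shows the coupler held straight with its handle up at (320,170). The silver stand's ball is at (147,200) and the dock ball, now free, is at (526,287). I measure both in the same picture to get the exact offset between them.

Run:
```python
from h import *
from scipy.optimize import least_squares
o,c=wcam(); print(o["t"],o["eef_pos"],o["ee_rot"],o["wrist_force"])
P=cloud(c)
for g,h in (((.527,.188),.107),((.551,-.177),.048)):
  b=P[(abs(P[:,2]-h-.006)<.013)&(np.hypot(P[:,0]-g[0],P[:,1]-g[1])<.03)]
  s=least_squares(lambda x:np.linalg.norm(b-x,axis=1)-.015,[*g,h],loss="soft_l1",f_scale=.001);print("ball",s.x.round(4),len(b))
R=cv2.Rodrigues(o["ee_rot"])[0]; L=(P-o["eef_pos"])@R   # tool frame
# fin top / housing top in tool frame (x=coupler x)
for n,lo,hi in(("fin",-.042,-.030),("housing",.003,.016),("rails",.044,.060)):
  q=L[(L[:,2]>lo)&(L[:,2]<hi)&(abs(L[:,1])<.024)&(abs(L[:,0])<.1)]
  if len(q)>20: print(n,len(q),np.percentile(q,[1,99],axis=0).round(4).tolist(),np.median(q[:,2]))
```

```text
13.35 [0.55113218 0.05257886 0.23554656] [ 3.09231118e+00  5.53291229e-01 -4.42442180e-06] [-0.00477065  0.47271825 -4.51015533]
ball [0.5267 0.1882 0.1071] 1276
ball [ 0.5511 -0.1777  0.0482] 735
fin 6221 [[-0.0141, -0.0175, -0.0412], [0.0738, 0.0186, -0.0301]] -0.035005194109111175
housing 4445 [[-0.0002, -0.0207, 0.0036], [0.0383, 0.0221, 0.0158]] 0.009913423918990008
rails 2886 [[0.0294, -0.0192, 0.0458], [0.086, 0.0205, 0.0573]] 0.05059829505680204
```

Call:
servo_tool:
  targets:
    - [[-0.08, 0.4, 0], [0, 0, 0], 5]
    - [[-0.15, 0.8, 0], [0, 0, 0], 5]
    - [[-0.16, 0.9, 0], [0, 0, 0], 5]
    - [[-0.16, 0.9, 0], [0, 0, 0], 5]
    - [[-0.14, 0.8, 0], [0, 0, 0], 5]
    - [[-0.08, 0.5, -0.1], [0, 0, 0], 5]
    - [[-0.04, 0.21, -0.4], [0, 0, 0], 5]
    - [[0, 0, -0.5], [0, 0, 0], 5]
    - [[0, 0, -0.4], [0, 0, 0], 5]
    - [[0, 0, -0.1], [0, 0, 0], 5]
    - [[0, 0, 0], [0, 0, 0], 5]
    - [[0, 0, 0], [0, 0, 0], 5]

```text
t: 14.6
eef_pos: [0.5273, 0.1883, 0.1908]
ee_rot: [3.092, 0.554, 0.001]
wrist_force: [0.2, 0.3, -4.6]
width: 0.017
gripper_force: 69.6
```

Call:
servo_tool:
  targets:
    - [[0, 0, -0.17], [0, 0, 0], 5]
    - [[0, 0, -0.17], [0, 0, 0], 5]
    - [[0, 0, -0.17], [0, 0, 0], 5]
    - [[0, 0, -0.17], [0, 0, 0], 5]
    - [[0, 0, -0.17], [0, 0, 0], 5]
    - [[0, 0, 0], [0, 0, 0], 5]

```text
t: 15.2
eef_pos: [0.526, 0.1885, 0.1639]
ee_rot: [3.092, 0.555, -0.003]
wrist_force: [-0.2, 0.0, -4.7]
width: 0.0171
gripper_force: 69.7
```

Call:
servo_tool:
  targets:
    - [[0, 0, -0.1], [0, 0, 0], 5]
    - [[0, 0, -0.1], [0, 0, 0], 5]
    - [[0, 0, -0.1], [0, 0, 0], 5]
    - [[0, 0, 0], [0, 0, 0], 5]

```text
t: 15.6
eef_pos: [0.5261, 0.1885, 0.1555]
ee_rot: [3.092, 0.555, -0.002]
wrist_force: [-0.7, 0.2, -4.3]
width: 0.0172
gripper_force: 69.7
```

Call:
servo_tool:
  targets:
    - [[0, 0, -0.1], [0, 0, 0], 5]
    - [[0, 0, -0.1], [0, 0, 0], 5]
    - [[0, 0, 0], [0, 0, 0], 5]

```text
t: 15.9
eef_pos: [0.5259, 0.1884, 0.1492]
ee_rot: [3.092, 0.555, -0.003]
wrist_force: [-2.4, -1.1, -7.1]
width: 0.0175
gripper_force: 69.7
```

Call:
servo_tool:
  targets:
    - [[0, 0, -0.05], [0, 0, 0], 5]
    - [[0, 0, -0.05], [0, 0, 0], 5]
    - [[0, 0, 0], [0, 0, 0], 5]

```text
t: 16.2
eef_pos: [0.5262, 0.1885, 0.147]
ee_rot: [3.092, 0.555, -0.002]
wrist_force: [-4.6, -1.3, -0.6]
width: 0.0173
gripper_force: 70.1
```

Call:
servo_tool:
  targets:
    - [[0, 0, -0.05], [0, 0, 0], 5]
    - [[0, 0, -0.05], [0, 0, 0], 5]
    - [[0, 0, 0], [0, 0, 0], 5]

```text
t: 16.5
eef_pos: [0.5263, 0.1886, 0.1441]
ee_rot: [3.092, 0.555, -0.001]
wrist_force: [-5.2, -2.1, 0.6]
width: 0.0168
gripper_force: 70.3
```

Call:
servo_tool:
  targets:
    - [[0, 0, -0.05], [0, 0, 0], 5]
    - [[0, 0, -0.05], [0, 0, 0], 5]
    - [[0, 0, 0], [0, 0, 0], 5]

```text
t: 16.8
eef_pos: [0.5267, 0.1887, 0.1412]
ee_rot: [3.092, 0.555, -0.0]
wrist_force: [-4.0, -1.9, 1.2]
width: 0.0171
gripper_force: 70.3
```

Call:
servo_tool:
  targets:
    - [[-0.02, -0.01, -0.05], [0, 0, 0], 5]
    - [[0, 0, -0.05], [0, 0, 0], 5]
    - [[0, 0, 0], [0, 0, 0], 5]

```text
t: 17.1
eef_pos: [0.5277, 0.1889, 0.1381]
ee_rot: [-3.092, -0.555, -0.005]
wrist_force: [-1.1, 0.1, -1.0]
width: 0.0173
gripper_force: 70.3
```

Call:
servo_tool:
  targets:
    - [[0, 0, -0.05], [0, 0, 0], 5]
    - [[0, 0, -0.05], [0, 0, 0], 5]
    - [[0, 0, 0], [0, 0, 0], 5]

```text
t: 17.4
eef_pos: [0.5277, 0.1889, 0.1355]
ee_rot: [-3.092, -0.555, -0.005]
wrist_force: [1.2, 0.6, 0.6]
width: 0.0173
gripper_force: 70.5
```

Call:
servo_tool:
  targets:
    - [[0, 0, -0.05], [0, 0, 0], 5]
    - [[0, 0, -0.05], [0, 0, 0], 5]
    - [[0, 0, 0], [0, 0, 0], 5]

```text
t: 17.7
eef_pos: [0.5276, 0.1889, 0.1325]
ee_rot: [-3.092, -0.555, -0.005]
wrist_force: [2.6, 1.3, 3.3]
width: 0.0172
gripper_force: 70.7
```

```bash
cat > g.py <<'E'
from h import *
o=env.get_obs(); print(o["t"],o["eef_pos"],o["wrist_force"],o["ft_torque"])
e=np.array([.94,.342]);n=np.array([-.342,.94])
c=env.camera("scene"); save("s5",c); w=wcam()[1]; save("w5",w)
for k,c in (("scene",c),("wrist",w)):
  P=cloud(c); d=P[:,:2]-[.527,.1885]; x=d@e; y=d@n; r=np.hypot(x,y)
  pl=P[(r<.078)&(abs(y)>.03)&(P[:,2]>.04)&(P[:,2]<.085)]; print(k,"plate z",len(pl),np.median(pl[:,2]) if len(pl) else 0)
  q=P[(x>.045)&(x<.085)&(abs(y)<.022)&(abs(y)>.011)&(P[:,2]<.1)&(P[:,2]>.05)]; print("rail z",len(q),np.percentile(q[:,2],[25,50,75,90]) if len(q) else 0)
  q=P[(x>-.047)&(x<-.03)&(abs(y)<.02)&(P[:,2]<.1)&(P[:,2]>.05)]; print("heel z",len(q),np.percentile(q[:,2],[25,50,75]) if len(q) else 0)
E
python3 g.py
```

```text
17.7 [0.52760915 0.18886193 0.13247312] [2.59074002 1.29257849 3.26656989] [ 0.17703385 -0.44981456  0.0203797 ]
scene plate z 1310 0.0673503263700691
rail z 193 [0.0742212  0.08017125 0.08214917 0.08328989]
heel z 12 [0.07605501 0.07667548 0.07791268]
wrist plate z 21535 0.06798114963712357
rail z 2139 [0.0816303  0.08210118 0.08257717 0.08304143]
heel z 0 0
```

The rail tops are at 82.1 mm and the rails are 14 mm high, so the underside is at 68.1 mm. The plate is at 68.0 mm, so the coupler is flush. I press slightly more to be sure, then unload to about zero hand force and release.

Call:
servo_tool:
  targets:
    - [[-0.01, 0, -0.05], [0, 0, 0], 5]
    - [[0, 0, -0.03], [0, 0, 0], 5]
    - [[0, 0, 0], [0, 0, 0], 5]
    - [[0, 0, 0], [0, 0, 0], 5]

```text
t: 18.2
eef_pos: [0.5271, 0.1887, 0.13]
ee_rot: [-3.092, -0.555, -0.004]
wrist_force: [4.1, 2.5, 3.4]
width: 0.0174
gripper_force: 70.8
```

Call:
servo_tool:
  targets:
    - [[-0.01, 0, 0.06], [0, 0, 0], 5]
    - [[0, 0, 0.06], [0, 0, 0], 5]
    - [[0, 0, 0.04], [0, 0, 0], 5]
    - [[0, 0, 0], [0, 0, 0], 5]

```text
t: 18.6
eef_pos: [0.5268, 0.1886, 0.1346]
ee_rot: [-3.092, -0.555, -0.004]
wrist_force: [5.7, 1.6, 2.0]
width: 0.017
gripper_force: 70.6
```

Call:
servo_tool:
  targets:
    - [[0.03, 0.01, 0.04], [0, 0, 0], 5]
    - [[0.01, 0, 0.03], [0, 0, 0], 5]
    - [[0, 0, 0], [0, 0, 0], 5]

```text
t: 18.9
eef_pos: [0.5269, 0.1886, 0.1363]
ee_rot: [3.092, 0.555, 0.0]
wrist_force: [4.8, 2.0, -0.5]
width: 0.0172
gripper_force: 70.3
```

```bash
python3 g.py
```

```text
18.9 [0.52687687 0.1886411  0.1363412 ] [ 4.80876574  2.04617195 -0.46109892] [ 0.17024537 -0.8211512   0.0513144 ]
scene plate z 1309 0.0710515458540304
rail z 201 [0.07743754 0.08356018 0.08570671 0.08716592]
heel z 11 [0.08030424 0.08113424 0.08265257]
wrist plate z 21677 0.07184064534488935
rail z 2164 [0.08540718 0.08590393 0.08637161 0.08680707]
heel z 0 0
```

Call:
servo_tool:
  targets:
    - [[0.03, 0.01, 0], [0, 0, 0], 5]
    - [[0, 0, 0], [0, 0, 0], 5]
    - [[0, 0, 0], [0, 0, 0], 5]
  force: 20

```text
t: 19.3
eef_pos: [0.5269, 0.1887, 0.1362]
ee_rot: [3.092, 0.555, -0.003]
wrist_force: [1.3, 0.1, 0.1]
width: 0.0174
gripper_force: 70.3
```

Call:
servo_tool:
  targets:
    - [[0, 0, 0], [0, 0, 0], 20]
    - [[0, 0, 0], [0, 0, 0], 26]
    - [[0, 0, 0], [0, 0, 0], 50]
    - [[0, 0, 0], [0, 0, 0], 50]
    - [[0, 0, 0], [0, 0, 0], 50]

```text
t: 19.8
eef_pos: [0.5274, 0.189, 0.1364]
ee_rot: [3.092, 0.555, -0.001]
wrist_force: [-0.6, -0.8, -0.0]
width: 0.0499
gripper_force: 0.0
```

```bash
python3 g.py
```

```text
19.8 [0.52738427 0.18895288 0.13641998] [-0.62617151 -0.78365121 -0.01330127] [-0.01338992 -0.0056884  -0.01347663]
scene plate z 1318 0.07185477897801873
rail z 194 [0.07809339 0.08448117 0.0865032  0.0876305 ]
heel z 11 [0.08040386 0.08105943 0.08365869]
wrist plate z 20170 0.07238927770474625
rail z 2166 [0.08582825 0.0863397  0.08681093 0.08724466]
heel z 0 0
```

Call:
servo_tool:
  targets:
    - [[0, 0, 0.4], [0, 0, 0], 50]
    - [[0, 0, 0.8], [0, 0, 0], 50]
    - [[0, 0, 0.8], [0, 0, 0], 50]
    - [[0, 0, 0.5], [0, 0, 0], 0]
    - [[0.38, 0.135, 0], [0, 0, 0], 0]
    - [[0.38, 0.135, 0], [0, 0, 0], 0]
    - [[0.38, 0.135, 0], [0, 0, 0], 0]
    - [[0.38, 0.135, 0], [0, 0, 0], 0]
    - [[0, 0, -0.4], [0, 0, 0], 0]
    - [[0, 0, -0.4], [0, 0, 0], 0]
    - [[0, 0, -0.3], [0, 0, 0], 0]
    - [[0, 0, 0], [0, 0, 0], 0]

```text
t: 21.1
eef_pos: [0.571, 0.2045, 0.1758]
ee_rot: [3.092, 0.555, -0.009]
wrist_force: [-1.0, 0.0, -0.1]
width: 0.0001
gripper_force: 0.0
```

Run:
```python
from h import *
o,c=wcam(); save("w6",c); print(o["eef_pos"],o["wrist_force"],o["width"])
for k in("wrist","scene"):
  if k=="scene": c=env.camera("scene"); save("s6",c)
  for t in ("coupler","hinge","paddle","fin"):
    for d in env.spot_point(k,t)[:1]: print(k,t,np.round(d["xyz"],4),round(d["confidence"],2),px(c,d["xyz"]))
a=cv2.imread("pics/s6.png")[150:310,340:553]; cv2.imwrite("pics/s6c.png",np.hstack([cv2.resize(a,(400,300)),cv2.resize(cv2.imread("pics/w6.png"),(400,300))]))
```

```text
[0.57100913 0.2045434  0.17575924] [-1.02649773  0.03970788 -0.10309642] 0.00014727103479878845
wrist coupler [0.528  0.1862 0.069 ] 0.91 [321. 293.]
wrist paddle [0.5889 0.2154 0.1595] 0.92 [310. 255.]
scene coupler [0.5289 0.1891 0.0713] 0.56 [425. 247.]
scene hinge [0.5509 0.1995 0.1167] 0.9 [432. 242.]
scene paddle [0.5879 0.2131 0.1587] 0.67 [440. 243.]
scene fin [0.5221 0.1875 0.1507] 0.69 [429. 221.]
```

View pics/s6c.png

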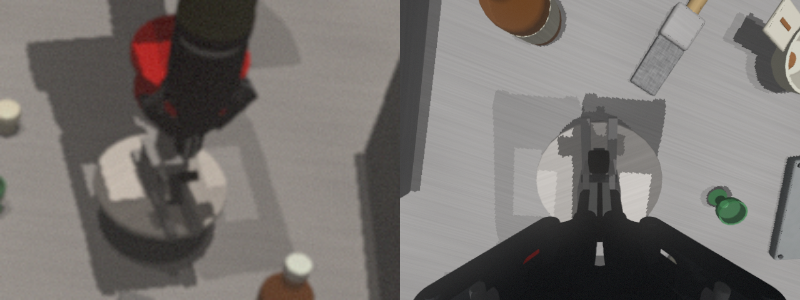

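Call:
servo_tool:
  targets:
    - [[0.03, 0.01, -0.15], [0, 0, 0], 0]
    - [[0.03, 0.01, -0.15], [0, 0, 0], 0]
    - [[0.03, 0.01, -0.15], [0, 0, 0], 0]
    - [[0, 0, 0], [0, 0, 0], 0]

```text
t: 22.0
eef_pos: [0.5755, 0.206, 0.1638]
ee_rot: [3.092, 0.555, -0.003]
wrist_force: [-0.1, 0.1, 0.3]
width: 0.0
gripper_force: 0.0
```

Call:
servo_tool:
  targets:
    - [[0.03, 0.01, -0.15], [0, 0, 0], 0]
    - [[0.05, 0.02, -0.15], [0, 0, 0], 0]
    - [[0, 0, 0], [0, 0, 0], 0]

```text
t: 22.3
eef_pos: [0.5785, 0.207, 0.1556]
ee_rot: [3.092, 0.555, -0.0]
wrist_force: [0.8, 0.2, 1.4]
width: -0.0
gripper_force: 0.6
```

Call:
servo_tool:
  targets:
    - [[0.1, 0.036, -0.1], [0, 0, 0], 0]
    - [[0.1, 0.036, -0.1], [0, 0, 0], 0]
    - [[0, 0, 0], [0, 0, 0], 0]

```text
t: 22.6
eef_pos: [0.5844, 0.2092, 0.1494]
ee_rot: [3.092, 0.555, -0.001]
wrist_force: [-0.9, -0.6, 0.9]
width: 0.0001
gripper_force: 1.1
```

Call:
servo_tool:
  targets:
    - [[0.08, 0.03, -0.13], [0, 0, 0], 0]
    - [[0.08, 0.03, -0.13], [0, 0, 0], 0]
    - [[0.06, 0.02, -0.13], [0, 0, 0], 0]
    - [[0, 0, 0], [0, 0, 0], 0]

```text
t: 23.0
eef_pos: [0.5918, 0.2119, 0.1378]
ee_rot: [-3.092, -0.555, -0.001]
wrist_force: [0.7, 0.7, 1.3]
width: -0.0001
gripper_force: 0.9
```

Call:
servo_tool:
  targets:
    - [[0.06, 0.02, -0.13], [0, 0, 0], 0]
    - [[0.06, 0.02, -0.13], [0, 0, 0], 0]
    - [[0.05, 0.02, -0.13], [0, 0, 0], 0]
    - [[0, 0, 0], [0, 0, 0], 0]

```text
t: 23.4
eef_pos: [0.5963, 0.2135, 0.1259]
ee_rot: [-3.092, -0.555, 0.0]
wrist_force: [-0.2, 0.4, 3.4]
width: -0.0002
gripper_force: 1.1
```

Call:
servo_tool:
  targets:
    - [[0.05, 0.02, -0.1], [0, 0, 0], 0]
    - [[0.05, 0.02, -0.1], [0, 0, 0], 0]
    - [[0.05, 0.02, -0.1], [0, 0, 0], 0]
    - [[0, 0, 0], [0, 0, 0], 0]

```text
t: 23.8
eef_pos: [0.6, 0.2149, 0.1169]
ee_rot: [3.092, 0.555, -0.003]
wrist_force: [-1.8, 0.0, 2.5]
width: 0.0002
gripper_force: 1.3
```

Call:
servo_tool:
  targets:
    - [[0, 0, -0.1], [0, 0, 0], 0]
    - [[0, 0, -0.1], [0, 0, 0], 0]
    - [[0, 0, 0], [0, 0, 0], 0]

```text
t: 24.1
eef_pos: [0.6003, 0.2149, 0.1118]
ee_rot: [3.092, 0.555, -0.001]
wrist_force: [-3.9, -1.5, 6.3]
width: 0.0
gripper_force: 2.7
```

```bash
python3 g.py
python3 - <<'E'
from h import *
for k in("wrist","scene"):
  for t in ("hinge","paddle"):
    for d in env.spot_point(k,t)[:1]: print(k,t,np.round(d["xyz"],4),round(d["confidence"],2))
E
```

```text
24.1 [0.60025244 0.21494025 0.11176305] [-3.87563807 -1.51291395  6.26365197] [-0.21453877  0.62355391 -0.00866706]
scene plate z 947 0.0603060932690731
rail z 123 [0.06295243 0.07206153 0.07538549 0.07662694]
heel z 15 [0.06856141 0.06981542 0.07100002]
wrist plate z 7283 0.06111584189557542
rail z 1385 [0.07465975 0.07508357 0.07549385 0.07585337]
heel z 0 0
wrist hinge [0.5548 0.2017 0.1028] 0.56
wrist paddle [0.6053 0.2186 0.1062] 0.95
scene hinge [0.5525 0.1975 0.1079] 0.79
scene paddle [0.6048 0.2171 0.103 ] 0.58
```

Call:
servo_tool:
  targets:
    - [[0, 0, -0.1], [0, 0, 0], 0]
    - [[0, 0, 0], [0, 0, 0], 0]
    - [[0, 0, 0], [0, 0, 0], 0]

```text
t: 24.7
eef_pos: [0.6003, 0.215, 0.1093]
ee_rot: [3.092, 0.555, -0.0]
wrist_force: [-3.7, -1.7, 7.2]
width: -0.0001
gripper_force: 3.4
```

```bash
python3 g.py
```

```text
24.7 [0.60031621 0.21496635 0.10926038] [-3.72393564 -1.74869132  7.15517691] [-0.27337965  0.63830034 -0.01584029]
scene plate z 942 0.057830997906039405
rail z 121 [0.06129018 0.06820492 0.07191771 0.07359155]
heel z 11 [0.06769064 0.06868999 0.07037321]
wrist plate z 7290 0.058555136146098044
rail z 1389 [0.07206068 0.07251303 0.07293278 0.07329689]
heel z 0 0
```

The gap from tip to plate stays at 50.7 mm as the deck sinks, so the handle is on its stop. I retreat gently.

Call:
servo_tool:
  targets:
    - [[0, 0, 0.1], [0, 0, 0], 0]
    - [[0, 0, 0.1], [0, 0, 0], 0]
    - [[0, 0, 0.15], [0, 0, 0], 0]
    - [[0, 0, 0.15], [0, 0, 0], 0]
    - [[0, 0, 0.2], [0, 0, 0], 0]
    - [[0, 0, 0.4], [0, 0, 0], 0]
    - [[0, 0, 0.8], [0, 0, 0], 0]
    - [[0, 0, 0.9], [0, 0, 0], 0]
    - [[0, 0, 0.9], [0, 0, 0], 0]
    - [[0, 0, 0.5], [0, 0, 0], 0]
    - [[0, 0, 0], [0, 0, 0], 0]

```text
t: 25.9
eef_pos: [0.6026, 0.2158, 0.2387]
ee_rot: [-3.091, -0.555, -0.012]
wrist_force: [0.2, -0.1, -0.3]
width: -0.0
gripper_force: 0.0
```

```bash
python3 g.py
python3 - <<'E'
from h import *
c=wcam()[1]; P=cloud(c); e=np.array([.94,.342]);n=np.array([-.342,.94]); d=P[:,:2]-[.527,.1885]; x=d@e;y=d@n
for a in range(34,102,8):
  q=P[(x>a/1e3)&(x<a/1e3+.008)&(abs(y)<.006)&(P[:,2]>.08)&(P[:,2]<.2)]
  print(a,len(q),np.median(q[:,2]).round(4) if len(q) else 0)
for k in("wrist","scene"):
  for t in ("hinge","paddle"):
    for d in env.spot_point(k,t)[:1]: print(k,t,np.round(d["xyz"],4),round(d["confidence"],2))
a=cv2.imread("pics/s5.png")[150:310,340:553]; cv2.imwrite("pics/z.png",np.hstack([cv2.resize(a,(400,300)),cv2.resize(cv2.imread("pics/w5.png"),(400,300))]))
E
```

```text
25.9 [0.60262196 0.21578082 0.23867487] [ 0.21454037 -0.14460546 -0.28021388] [-0.00164651  0.04183673 -0.00459746]
scene plate z 1353 0.07170879481442749
rail z 132 [0.0731933  0.08313598 0.0857926  0.08732751]
heel z 13 [0.08066914 0.08177759 0.08254739]
wrist plate z 8539 0.0723522534390752
rail z 927 [0.08576705 0.08625888 0.08679815 0.0872578 ]
heel z 0 0
34 135 0.1214
42 137 0.1214
50 139 0.1214
58 142 0.1213
66 129 0.1219
74 148 0.1233
82 150 0.1233
90 173 0.1231
98 0 0
wrist hinge [0.5549 0.1992 0.117 ] 0.58
wrist paddle [0.609  0.2198 0.1188] 0.87
scene hinge [0.5579 0.2015 0.1177] 0.8
scene paddle [0.6045 0.218  0.1151] 0.53
```

View pics/z.png

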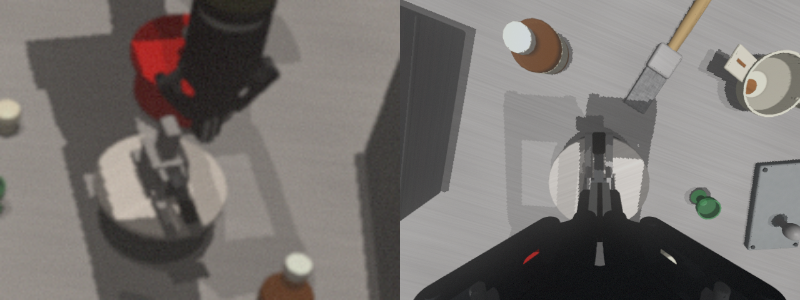

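The picture shows the coupler seated on the silver plate, handle level at (185,205) and the gripper clear. The handle's top is flat from end to end: 121.4 mm along the arm and 123.2 mm at the paddle, which is 51 mm above the plate. The underside is flush at 72.3 mm. I hand the job in.

```bash
python3 -c "
from bench import env
print(env.close_job())"
```

```text
the job is handed in; nothing more can be done
None
```

The job is handed in at about 26 s of the 72 s allowed: the coupler sits flush on the silver stand with its handle pressed fully down to its stop, and the estimated load on the stand stayed around 12 N at each reading (limit 25 N).

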